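# Send a sample rack into the reader

## Robot

A 7-joint arm with a two-finger parallel gripper is mounted at the origin on the work surface. World frame = base frame: x ahead of the robot, y to its left, z up, the work surface at z = 0. Lengths are in m, angles in rad, forces in N, time in s.
With the tool pointing down it reaches from about 0.425 to 0.95 m from the base axis. Payload 4.7 kg.
Tool frame: the origin (TCP) lies at the very end of the fingers, on their centre line; the grasp point (between the pads) lies 19 mm behind it; z points along the fingers, y is the line along which they close (so a half turn about z gives the same grasp; the last joint's range is limited). The gripper opens to 85 mm and grips with 20 to 120 N. Pads are 22 mm wide; open, the fingers measure 114 mm over their backs; the gripper's body (76 mm by 85 mm) begins 54 mm behind the grasp point. The pads swing forward as they close: fully open they stand 13 mm farther back than shut.
Start: joints at [-1.191, 0.469, -0.049, 1.532, 0.024, 1.141, -0.082], TCP at [0.268, 0.619, 0.231] pointing down, gripper open.
Joint ranges: [-2.59, 2.59], [-0.33, 1.99], [-1.39, 1.29], [0.1, 2.45], [-1.04, 4.18], [0.21, 1.99], [-2.66, 2.66]. Speed limits (rad/s): [2.57, 2.57, 3.14, 3.14, 3.14, 3.14, 3.14].

## Interface

Orientations are given as a rotation vector (axis times angle).
In Python, from station import status, camera, camera_model, workorder gives the robot as it stands.
- The arm moves only by the shell command python3 -m jog 'ROWS'. ROWS is JSON, a list of rows, each a list of 3 entries, a list of its own where there are three numbers: the opening, from 0 (shut) to 1 (fully open), then the shift along the tool's x, y, z in cm, then the turn about the tool's z in degrees. In form: [[grip, [dx, dy, dz], roll], ...]. A call has 1 to 12 rows; each row is the pose to reach, as a shift and turn from the pose commanded when the call began, along the tool's axes at that moment; what a row does not reach only later rows make up. A row lasts 1/8 s, in which the tool goes at most 62.5 mm and 10.7 degrees, less where a joint would pass 70% of its speed; a pose out of reach is approached as far as the arm can. A call with a gripper value outside its range is refused whole. The fingers move at their own pace and stop on an object; the grip force is fixed at half the most. Time passes only in rows, so rows that repeat a pose let the fingers close. It gives the time, the measured TCP pose, the force, the opening and the grip force at its end, in the units of the state.
- status.read_state(): the state, without advancing time (a new reading comes with each control period).
- camera(name): name is "scene" or "top" or "wrist"; returns (picture, depth): 480x640x3 uint8, red, green, blue; 480x640 float32, m along the optical axis (not along the pixel's ray), 0 where there is no reading.
- camera_model(name): a dict with "fov_y" (degrees; the focal length in pixels is half the picture's height over the tangent of half this angle, whatever the lens; pixels are square), "cx", "cy" (the principal point, pixels), "rvec" (rotation vector, rad) and "tvec" (3), from world to camera coordinates, as OpenCV has them. Camera axes: x right, y down, z forward; pixel columns grow to the right and rows downward; lengths in m; the calibration is good to about 2 mm. A picture is of the moment at which its call begins: read the wrist's pose just before it. camera_model takes no time and is no camera call; for the wrist camera it gives the pose at the moment of the call.
- workorder.hand_in(): hands the job in; it is judged then, once.
The state is a dict: "time_s": time; "q": joint angles; "joint_vel": joint speeds; "joint_torque": joint torques, N m; "ee_pos": TCP position; "tool_rot": TCP orientation; "wrist_force": force on the tool from outside, world axes, zero at the start; "ft_torque": the same for the moment, N m; "finger_gap": finger opening in m; "finger_force": force on a finger pad.
Only numpy, scipy, OpenCV 4.12 (cv2) and the standard library are available. Lean on these libraries where they do the work, as an engineer would, in place of code of your own. Each camera call takes 0.05 s, during which the arm holds its last target. There are 200 camera calls.

## Task

With the fingertips, push the sample rack with the blue caps along its lane until it is fully home against the white reader head, then lightly press the green button down, let it come back up and withdraw. Leave the rack with the orange caps, the other three buttons and everything else on the bench where they are, and do not lift either rack.

Things in the scene. Friction and masses are not known exactly. Their poses are not given: they have to be found in the camera images.
- loader: Fixed two-lane rack loader: base plate 170 (x) by 360 mm (y), 6 mm thick; grey guide walls, tops 18 mm above the bench. Lanes along its y axis at x = -40 and +40 mm, 45 mm wide inside, open at the -y end. A white reader head, top 106 mm above the bench, closes the +y end: its flat front face is at y = +120 mm. Origin on the bench under the plate's middle.
- loader_stop (a point): Middle of the foot of the reader head's front face, on the lane floor, between the two lanes; axes as the loader's. A rack is home when its front end touches this face (its origin then 70 mm before it along y).
- blue_rack: Loose white sample rack, 40 wide (x), 140 long (y), 40 mm high, with five blue-capped tubes reaching 68 mm above its underside; about 0.25 kg. Origin at the centre of its underside; y points along the lane to the reader head. It stands in one of the two lanes (which one changes), 50 to 100 mm short of the reader head, and slides along it at 1 to 3 N.
- blue_rack_rear (a point): Centre of the blue-capped rack's rear end face (the end away from the reader head), 25 mm above its underside, the place to push; axes as the rack's, pushing direction +y.
- orange_rack: Loose white sample rack, 40 wide (x), 140 long (y), 40 mm high, with five orange-capped tubes reaching 68 mm above its underside; about 0.25 kg. Origin at the centre of its underside; y points along the lane to the reader head. It stands in one of the two lanes (which one changes), 50 to 100 mm short of the reader head; leave it there.
- panel: Fixed grey control box, 130 x 130 mm, 30 mm high, with a white face and four push buttons in a 2 x 2 square, 58 mm apart. Origin at the centre of its underside.
- green_top (a point): Spring push button, round green cap 28 mm across standing 12 mm above a round black surround 44 mm across, one of four on the control box; which of the four places it has changes. This point is the centre of the cap's top face, 54 mm above the bench, z up.
- green (a joint): Travel of the green button in m: 0 up, 0.008 fully down (about 4 N to press fully, springs back when let go).
- red_top (a point): Spring push button, round red cap 28 mm across standing 12 mm above a round black surround 44 mm across, one of four on the control box; which of the four places it has changes. This point is the centre of the cap's top face, 54 mm above the bench, z up.
- red (a joint): Travel of the red button in m: 0 up, 0.008 fully down (about 4 N to press fully, springs back when let go).
- yellow_top (a point): Spring push button, round yellow cap 28 mm across standing 12 mm above a round black surround 44 mm across, one of four on the control box; which of the four places it has changes. This point is the centre of the cap's top face, 54 mm above the bench, z up.
- yellow (a joint): Travel of the yellow button in m: 0 up, 0.008 fully down (about 4 N to press fully, springs back when let go).
- white_top (a point): Spring push button, round white cap 28 mm across standing 12 mm above a round black surround 44 mm across, one of four on the control box; which of the four places it has changes. This point is the centre of the cap's top face, 54 mm above the bench, z up.
- white (a joint): Travel of the white button in m: 0 up, 0.008 fully down (about 4 N to press fully, springs back when let go).
- mouse: White computer mouse, 100 x 58 x 30 mm with rounded edges; origin at the centre of its underside, z up. Loose; leave it alone.
- bottle: Amber reagent bottle, 64 mm across, 150 mm tall; origin at the centre of its underside. Loose; leave it alone.
- kit_box: White and teal cardboard reagent kit box, 90 x 140 x 75 mm; origin at the centre of its underside. Loose; leave it alone.
- specimen_cup: Clear specimen cup with a yellow lid, 66 mm across, 64 mm tall; origin at the centre of its underside. Loose; leave it alone.
There are look-alikes about, which are no part of the job. Leave any black or yellow look-alike of the blue_rack alone.

How it is judged:
By the outcome, as a careful person would: the job done as asked, in the order asked, and still so for the second after the job is handed in, with the robot touching nothing.
It also fails if it takes over 48 s, if anything falls off the work surface, if the arm or the gripper's body presses on something with over 40 N, if the wrist force passes 120 N, or if a joint passes its speed limit or range.

## Working session

There is one attempt and no reset: what is moved stays moved. The work goes in short steps, Python scripts to look and compute and a shell command to move; the robot and the scene stay as the last step left them, time stands still between calls to the robot, and variables do not carry over. Pictures are saved under pics/ and viewed, at most 10 in all, crops included, and the job is handed in when it is done.

```bash
mkdir -p pics
cat > h.py <<'E'
import numpy as np, cv2
from station import status, camera, camera_model, workorder
R=lambda v: cv2.Rodrigues(np.array(v,float))[0]
def grab(n):
    m=camera_model(n); p,d=camera(n); np.savez(f'{n}.npz',p=p,d=d,m=np.array(m,dtype=object)); return p,d,m
def load(n):
    z=np.load(f'{n}.npz',allow_pickle=True); return z['p'],z['d'],z['m'].item()
def ray(m,u,v):
    f=240/np.tan(np.radians(m['fov_y'])/2); Rm=R(m['rvec']); t=np.array(m['tvec'],float)
    return -Rm.T@t, Rm.T@np.array([(u-m['cx'])/f,(v-m['cy'])/f,1])
def at_z(m,u,v,z):
    o,r=ray(m,u,v); return o+r*(z-o[2])/r[2]
def at_d(m,d,u,v):
    o,r=ray(m,u,v); return o+r*np.median(d[v-1:v+2,u-1:u+2])
def save(n,p): cv2.imwrite(n,cv2.cvtColor(p,cv2.COLOR_RGB2BGR))
E
python3 - <<'E'
from h import *
for n in('scene','top'):
    p,d,m=grab(n); save(f'pics/{n}.png',p); print(n,m)
s=status.read_state(); print(s['ee_pos'],R(s['tool_rot']).round(3),s['time_s'])
E
```

```text
scene {'fov_y': 51.40051231809404, 'cx': 316.3502280259015, 'cy': 230.60245417247262, 'rvec': array([ 1.28673894,  2.2660621 , -0.89144805]), 'tvec': array([ 0.23606167, -0.3302518 ,  1.43451155])}
top {'fov_y': 56.5720197703337, 'cx': 319.25277962946865, 'cy': 241.8883080615474, 'rvec': array([ 2.20563487, -2.15424194,  0.13639829]), 'tvec': array([0.02578361, 0.58805085, 0.89339045])}
[0.26807716 0.61891098 0.23033464] [[-0.918  0.397 -0.001]
 [ 0.397  0.918 -0.002]
 [-0.    -0.002 -1.   ]] 0.1
```

View pics/scene.png

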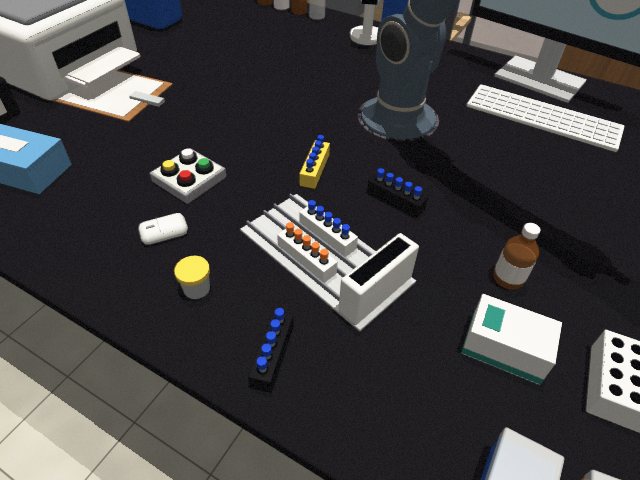

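View pics/top.png

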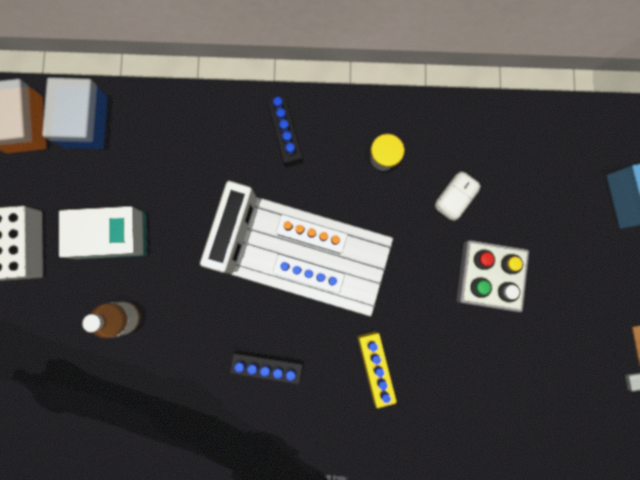

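The scene shows four blue-capped racks. The white one in the loader is at top (309,274) / scene (328,228). The black ones are at top (266,369) and (286,130), and the yellow one is at top (377,370). Only the white rack standing in the lane fits the description. The green cap is at top (481,288) / scene (204,163). The orange rack is in the neighbouring lane at top (312,232).

Run:
```python
from h import *
p,d,m=load('top'); ps,ds,ms=load('scene')
def tri(a,b):
    o1,r1=ray(m,*a);o2,r2=ray(ms,*b); A=np.c_[r1,-r2]; k=np.linalg.lstsq(A,o2-o1,rcond=None)[0]
    x=o1+r1*k[0];y=o2+r2*k[1]; return ((x+y)/2).round(4),np.linalg.norm(x-y).round(4)
print('green tri',tri((481,287.5),(204,162)), 'depth',at_d(m,d,481,288))
# blue caps by colour
hsv=cv2.cvtColor(p,cv2.COLOR_RGB2HSV)
def caps(lo,hi,box):
    k=cv2.inRange(hsv,lo,hi); q=np.zeros_like(k); x0,y0,x1,y1=box; q[y0:y1,x0:x1]=k[y0:y1,x0:x1]
    n,_,st,c=cv2.connectedComponentsWithStats(q); return [c[i] for i in range(1,n) if st[i,4]>20]
for nm,lo,hi,box in(('blue',(105,120,80),(130,255,255),(270,255,350,295)),('orange',(5,120,100),(20,255,255),(270,215,350,250)),('green',(50,100,50),(80,255,255),(460,270,500,305)),('red',(0,120,80),(179,255,255),(460,240,530,305))):
    for c in caps(lo,hi,box): print(nm,c.round(1),at_z(m,*c,.074 if nm in('blue','orange') else .054).round(4),at_d(m,d,*c.round().astype(int)).round(4))
for nm,uv,z in(('endL',(392,238),.006),('endR',(372,315),.006),('headtopL',(251,187),.106),('headtopR',(222,272),.106),('rackrearA',(346,251),.046),('bRear1',(342,272),.046),('bRear2',(337,291),.046),('bFr1',(281,255),.046)): print(nm,at_z(m,*uv,z).round(4))
print('last blue cap tri',tri((332.5,281),(312,204)),tri((285,266.5),(346,229)))
z=cv2.resize(p[170:330,190:540],None,fx=2.28,fy=2.28,interpolation=3); save('pics/crop.png',z)
```

```text
green tri (array([ 0.5016, -0.2909,  0.0489]), np.float64(0.0036)) depth [ 0.49966684 -0.28734978  0.05355036]
blue [284.3 265.9] [0.5338 0.1079 0.074 ] [0.5337 0.1085 0.0735]
blue [296.4 269.8] [0.5269 0.0842 0.074 ] [0.5264 0.0848 0.074 ]
blue [308.1 273.3] [0.5205 0.061  0.074 ] [0.5211 0.0612 0.0741]
blue [320.4 277. ] [0.5139 0.0368 0.074 ] [0.5138 0.0376 0.0745]
blue [332.2 280.6] [0.5074 0.0137 0.074 ] [0.5066 0.014  0.0738]
orange [287.4 225.3] [0.6141 0.1041 0.074 ] [0.6147 0.1051 0.0733]
orange [299.3 228.6] [0.608  0.0806 0.074 ] [0.6072 0.0811 0.0745]
orange [311.2 232.4] [0.6011 0.057  0.074 ] [0.6019 0.0573 0.0742]
orange [323.1 236. ] [0.5946 0.0332 0.074 ] [0.5945 0.0335 0.075 ]
orange [335.1 239.4] [0.5883 0.0095 0.074 ] [0.5892 0.0097 0.0744]
green [482.8 287. ] [ 0.5017 -0.2909  0.054 ] [ 0.5018 -0.2917  0.0529]
red [486.2 259. ] [ 0.5583 -0.2986  0.054 ] [ 0.5583 -0.2982  0.0542]
red [514.  263.4] [ 0.5507 -0.3554  0.054 ] [ 0.5516 -0.3556  0.0535]
red [482.8 287.1] [ 0.5015 -0.2909  0.054 ] [ 0.5018 -0.2917  0.0529]
endL [ 0.6019 -0.1159  0.006 ]
endR [ 0.4386 -0.0748  0.006 ]
headtopL [0.6818 0.1743 0.106 ]
headtopR [0.5182 0.2223 0.106 ]
rackrearA [ 0.5683 -0.0147  0.046 ]
bRear1 [ 0.5256 -0.0073  0.046 ]
bRear2 [0.4872 0.0021 0.046 ]
bFr1 [0.557  0.1168 0.046 ]
last blue cap tri (array([0.5071, 0.0119, 0.0654]), np.float64(0.0014)) (array([0.533 , 0.1077, 0.0626]), np.float64(0.0013))
```

View pics/crop.png

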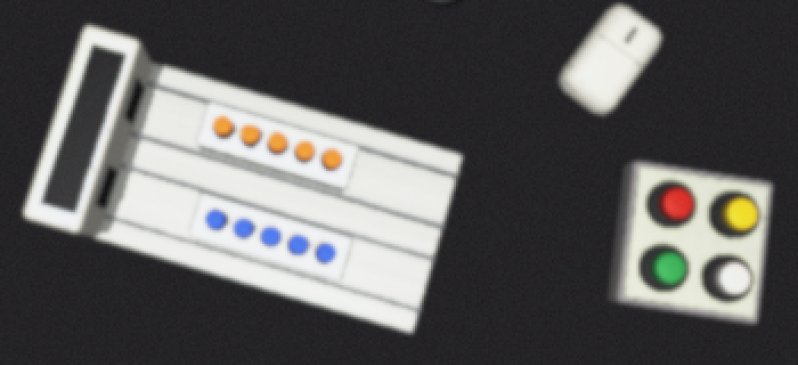

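The crop confirms it: the white blue-capped rack is in the near lane, at crop (270,237), and the green button is at crop (670,268). I measure the lane direction as (0.27, 0.963), the rack rear at (0.502, -0.006) and the gap to the reader head at about 79 mm. I'll now move behind the rack at a safe height.

```bash
python3 -m jog '[[0,[-5,-4.2,0],0],[0,[-10,-8.5,0],0],[0,[-15,-12.7,0],0],[0,[-20,-17,0],0],[0,[-25,-21.2,0],0],[0,[-30,-25.4,0],0],[0,[-35,-29.7,0],0],[0,[-40,-34,0],0],[0,[-42.5,-40,0],-4],[0,[-45,-46.5,0],-7.7],[0,[-46.9,-52.6,0],-7.7],[0,[-46.9,-52.6,0],-7.7]]'
python3 -m jog '[[0,[0,0,0],0],[0,[0,0,0],0]]'
cat >> h.py <<'E'
def go(P):
    "shift in tool axes, cm, from measured pose to P"
    s=status.read_state(); return (R(s['tool_rot']).T@(np.array(P)-s['ee_pos'])*100).round(2)
E
python3 - <<'E'
from h import *
s=status.read_state();print(s['time_s'],s['ee_pos'],R(s['tool_rot']).round(3),s['wrist_force'],s['finger_gap'])
print(go([.4895,-.05,.028]))
p,d,m=grab('wrist'); save('pics/w1.png',p)
E
```

```text
time_s: 1.6
ee_pos: [0.4885, -0.0534, 0.2311]
tool_rot: [-0.437, -3.111, 0.001]
wrist_force: [0.8, 0.8, -0.2]
finger_gap: 0.0004
finger_force: 0.0
time_s: 1.85
ee_pos: [0.4895, -0.0486, 0.2311]
tool_rot: [-0.428, -3.112, -0.001]
wrist_force: [-0.8, 0.3, -0.4]
finger_gap: 0.0001
finger_force: 0.0
1.85 [ 0.48951001 -0.04857848  0.23106665] [[-0.963  0.27  -0.   ]
 [ 0.27   0.963  0.001]
 [ 0.001  0.001 -1.   ]] [-0.75313863  0.27186972 -0.44136094] 8.156768328500013e-05
[-0.05 -0.15 20.31]
```

View pics/w1.png

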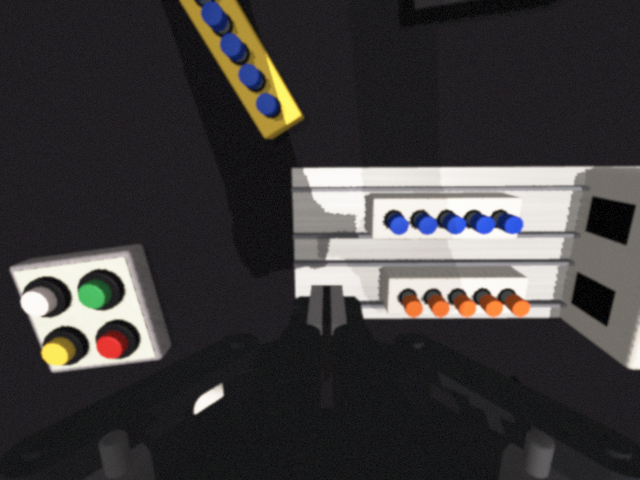

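The wrist view shows the blue rack at (372–520, 195–238), with its rear end at about x=373. The green cap is at (97,293). I'll cross-check both positions.

Run:
```python
from h import *
p,d,m=load('wrist'); a=np.array([.27,.963])
for n,u,v,z in(('rear',374,210,.046),('rearlow',373,232,.03),('headfoot',556,318,.006),('headfoot2',575,262,.018),('green',93,295,.054),('platerear',292,168,.006),('platerear',295,300,.006)):
    q=at_z(m,u,v,z); e=at_d(m,d,u,v); print(n,q.round(4),e.round(4),'s',(q[:2]@a).round(4),(e[:2]@a).round(4),'x',q[:2]@[.963,-.27])
```

```text
rear [ 0.4946 -0.0038  0.046 ] [ 0.4947 -0.0038  0.0453] s 0.1298 0.1299 x 0.477300490761298
rearlow [ 0.5196 -0.0088  0.03  ] [ 0.5153 -0.0097  0.0454] s 0.1318 0.1297 x 0.5027873545487027
headfoot [0.6833 0.1721 0.006 ] [6.871e-01 1.750e-01 6.000e-04] s 0.3502 0.3541 x 0.6115216565709405
headfoot2 [0.6134 0.1916 0.018 ] [0.6136 0.1919 0.0176] s 0.3501 0.3504 x 0.5389640550708312
green [ 0.5005 -0.2911  0.054 ] [ 0.5004 -0.2906  0.0546] s -0.1452 -0.1447 x 0.5606183726820573
platerear [ 0.4382 -0.0712  0.006 ] [ 0.4384 -0.0717  0.0017] s 0.0497 0.0493 x 0.44123412343759383
platerear [ 0.5801 -0.1116  0.006 ] [ 0.4791 -0.0594  0.242 ] s 0.0492 0.0721 x 0.5887183198229246
```

The measurements agree: the rack needs to travel 80 mm. I'll descend behind it and start the push.

```bash
python3 -m jog '[[0,[0,0,5],0],[0,[0,0,10],0],[0,[0,0,15],0],[0,[0,0,18.5],0],[0,[0,0,20.3],0],[0,[0,0,20.3],0],[0,[0,1.5,20.3],0],[0,[0,2.2,20.3],0],[0,[0,2.9,20.3],0],[0,[0,3.6,20.3],0],[0,[0,4.3,20.3],0],[0,[0,5,20.3],0]]'
python3 -m jog '[[0,[0,0.7,0],0],[0,[0,1.4,0],0],[0,[0,2.1,0],0],[0,[0,2.8,0],0],[0,[0,3.5,0],0],[0,[0,3.8,0],0],[0,[0,3.8,0],0]]'
python3 - <<'E'
from h import *
p,d,m=grab('top'); save('pics/t2.png',cv2.resize(p[150:350,180:440],None,fx=3,fy=3)); s=status.read_state(); print(s['ee_pos'],s['ee_pos'][:2]@np.array([.27,.963]))
E
```

```text
time_s: 3.4
ee_pos: [0.5034, -0.0027, 0.0288]
tool_rot: [0.432, 3.111, -0.002]
wrist_force: [-1.7, -5.1, 5.0]
finger_gap: -0.0002
finger_force: 3.6
time_s: 4.28
ee_pos: [0.5137, 0.0343, 0.0288]
tool_rot: [0.431, 3.111, -0.001]
wrist_force: [-0.4, -3.5, 4.3]
finger_gap: 0.0002
finger_force: 3.1
[0.51372473 0.03431196 0.02875127] 0.17174809587796594
```

View pics/t2.png

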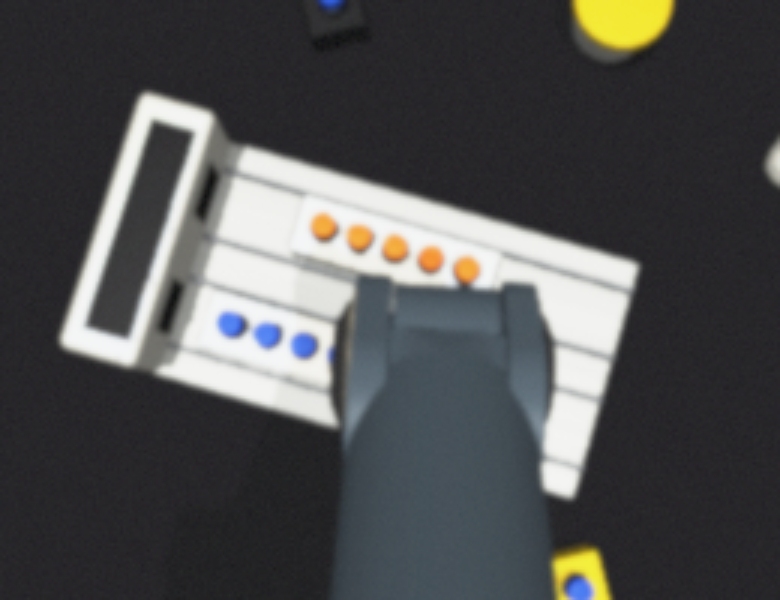

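The rack slides along the lane and its front cap is now at about top (257,258). I'll work out what travel is left.

Run:
```python
from h import *
p,d,m=load('top') if 0 else (None,None,camera_model('top'))
a=np.array([.27,.963])
for c in((257,258),(269.2,261.7),(281.3,265)): q=at_z(m,*c,.074); print(q, q[:2]@a)
print('before',np.array([.5338,.1079])@a,np.array([.5269,.0842])@a)
```

```text
[0.54804836 0.16163693 0.074     ] 0.30362941626495793
[0.54137752 0.13760359 0.074     ] 0.2786841854347926
[0.53548579 0.11379774 0.074     ] 0.25416838645616224
before 0.24803370000000002 0.22334760000000003
```

```bash
python3 -m jog '[[0,[0,0.4,0],0],[0,[0,0.8,0],0],[0,[0,1.2,0],0],[0,[0,1.5,0],0],[0,[0,1.8,0],0],[0,[0,2,0],0],[0,[0,2.15,0],0],[0,[0,2.25,0],0]]'
python3 -m jog '[[0,[0,0.1,0],0],[0,[0,0.2,0],0]]'
python3 -m jog '[[0,[0,0.1,0],0],[0,[0,0.1,0],0]]'
python3 -m jog '[[0,[0,0.1,0],0],[0,[0,0.1,0],0]]'
```

```text
time_s: 5.32
ee_pos: [0.5195, 0.0551, 0.0287]
tool_rot: [0.432, 3.111, -0.002]
wrist_force: [-2.4, -6.9, 7.3]
finger_gap: 0.0001
finger_force: 4.3
time_s: 5.58
ee_pos: [0.5201, 0.057, 0.0287]
tool_rot: [0.433, 3.111, -0.002]
wrist_force: [-1.3, -6.1, 6.7]
finger_gap: -0.0
finger_force: 4.3
time_s: 5.82
ee_pos: [0.5201, 0.0572, 0.0287]
tool_rot: [-0.433, -3.111, 0.003]
wrist_force: [-3.1, -6.7, 7.1]
finger_gap: -0.0003
finger_force: 5.0
time_s: 6.08
ee_pos: [0.5201, 0.0573, 0.0287]
tool_rot: [-0.434, -3.111, 0.005]
wrist_force: [-2.8, -8.7, 7.5]
finger_gap: 0.0001
finger_force: 5.8
```

```bash
python3 -m jog '[[0,[0,0.1,0],0],[0,[0,0.2,0],0],[0,[0,0.2,0],0]]'
python3 -m jog '[[0,[0,0.2,0],0],[0,[0,0.3,0],0],[0,[0,0.3,0],0]]'
python3 - <<'E'
from h import *
p,d,m=grab('top'); save('pics/t3.png',cv2.resize(p[210:310,190:320],None,fx=6,fy=6,interpolation=3))
E
```

```text
time_s: 6.45
ee_pos: [0.5201, 0.0574, 0.0287]
tool_rot: [-0.437, -3.109, 0.008]
wrist_force: [-5.3, -13.0, 9.1]
finger_gap: 0.0001
finger_force: 7.5
time_s: 6.82
ee_pos: [0.52, 0.0575, 0.0286]
tool_rot: [-0.44, -3.107, 0.012]
wrist_force: [-5.7, -19.5, 12.5]
finger_gap: 0.0001
finger_force: 10.1
```

View pics/t3.png

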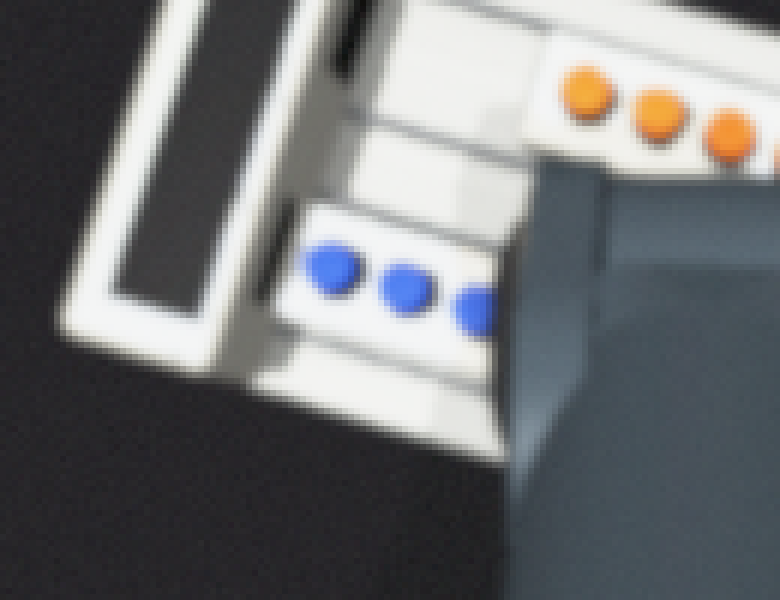

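It came to a hard stop at the predicted place: force climbed to 20 N with no further motion, and the rack's front is against the head's face. I'll back straight off and then rise.

```bash
python3 -m jog '[[0,[0,-0.7,0],0],[0,[0,-2,0],0],[0,[0,-4,0],0],[0,[0,-6,0],0],[0,[0,-6,-4],0],[0,[0,-6,-9],0],[0,[0,-6,-14],0],[0,[0,-6,-14],0],[0,[0,-6,-14],0]]'
python3 - <<'E'
from h import *
s=status.read_state(); print(s['ee_pos'],s['wrist_force'],go([.501,-.291,.10]),go([.501,-.291,.054]))
p,d,m=grab('top'); hsv=cv2.cvtColor(p,cv2.COLOR_RGB2HSV); k=cv2.inRange(hsv,(105,120,80),(130,255,255)); k[:235]=0;k[300:]=0;k[:,:230]=0;k[:,340:]=0
n,_,st,c=cv2.connectedComponentsWithStats(k)
for i in range(1,n):
    if st[i,4]>20: q=at_z(m,*c[i],.074); print(c[i],st[i,4],q.round(4),q[:2]@[.27,.963])
E
```

```text
time_s: 8.0
ee_pos: [0.5048, 0.007, 0.1676]
tool_rot: [-0.431, -3.111, -0.0]
wrist_force: [-0.1, -0.2, -0.8]
finger_gap: -0.0001
finger_force: 0.0
[0.50476115 0.00700837 0.16763878] [-0.12510518 -0.18247075 -0.84061651] [ -7.74 -28.78   6.76] [ -7.75 -28.78  11.36]
[245.29545455 254.29545455] 44 [0.5548 0.1847 0.074 ] 0.3276629373239213
[257.36956522 257.89130435] 46 [0.5483 0.1609 0.074 ] 0.30300543510094263
[269.51282051 261.41025641] 39 [0.542 0.137 0.074] 0.2782720747937487
[281.75609756 265.        ] 41 [0.5355 0.1129 0.074 ] 0.25331720449497847
[293.77142857 268.57142857] 35 [0.5291 0.0893 0.074 ] 0.22880580718994858
```

The rack stayed home, having moved 79 mm. Next I'll move above the green button.

```bash
python3 -m jog '[[0,[-1.3,-5,0],0],[0,[-2.6,-10,0],0],[0,[-4,-15,0],0],[0,[-5.3,-20,0],0],[0,[-6.6,-25,0],0],[0,[-7.75,-28.8,0],0],[0,[-7.75,-28.8,4],0],[0,[-7.75,-28.8,7.5],0],[0,[-7.75,-28.8,7.5],0],[0,[-7.75,-28.8,7.5],0]]'
python3 - <<'E'
from h import *
s=status.read_state(); print(s['ee_pos'],s['wrist_force'],go([.501,-.291,.054]))
p,d,m=grab('scene'); save('pics/s2.png',cv2.resize(p[100:250,110:310],None,fx=4,fy=4))
E
```

```text
time_s: 9.3
ee_pos: [0.5023, -0.2909, 0.0933]
tool_rot: [-0.43, -3.112, 0.0]
wrist_force: [0.0, 0.4, 1.2]
finger_gap: -0.0002
finger_force: 0.0
[ 0.5022885  -0.29091801  0.09334967] [0.04237974 0.43633683 1.19344417] [ 0.12 -0.04  3.94]
```

View pics/s2.png

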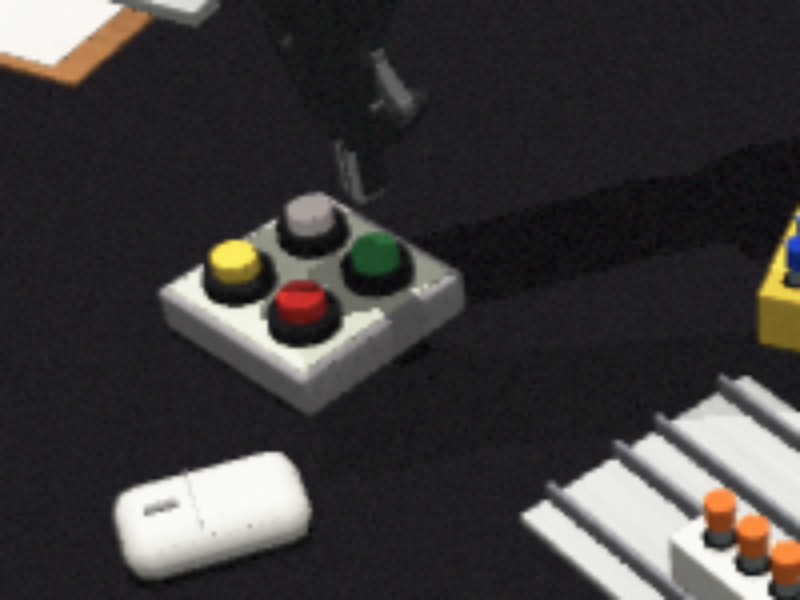

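The fingertips hang directly over the green cap, with the tip at crop (368,192) and the cap at (377,250). I'll press gently.

```bash
python3 -m jog '[[0,[0.1,0,1.5],0],[0,[0.1,0,3],0],[0,[0.1,0,3.7],0],[0,[0.1,0,4],0],[0,[0.1,0,4.2],0],[0,[0.1,0,4.4],0],[0,[0.1,0,4.4],0]]'
python3 -m jog '[[0,[0,0,0.15],0],[0,[0,0,0.3],0],[0,[0,0,0.3],0]]'
```

```text
time_s: 10.22
ee_pos: [0.5011, -0.2903, 0.0494]
tool_rot: [-0.43, -3.112, -0.001]
wrist_force: [-1.8, 1.6, 2.6]
finger_gap: 0.0004
finger_force: 1.3
time_s: 10.6
ee_pos: [0.5013, -0.2904, 0.0463]
tool_rot: [-0.43, -3.112, -0.0]
wrist_force: [-1.4, 1.7, 4.2]
finger_gap: 0.0002
finger_force: 1.9
```

```bash
python3 -m jog '[[0,[0,0,0.1],0],[0,[0,0,0.15],0],[0,[0,0,0.15],0]]'
```

```text
time_s: 10.98
ee_pos: [0.5013, -0.2904, 0.0459]
tool_rot: [0.43, 3.112, 0.001]
wrist_force: [-4.2, 3.1, 13.0]
finger_gap: 0.0001
finger_force: 6.2
```

It's fully down: the tip stopped at z 0.046 and the force rose. I'll release and withdraw.

```bash
python3 -m jog '[[0,[0,0,-0.5],0],[0,[0,0,-1.5],0],[0,[0,0,-4],0],[0,[0,0,-9],0],[0,[0,0,-14],0],[0,[0,0,-16],0],[0,[0,6,-16],0],[0,[0,12,-16],0],[0,[0,12,-16],0],[0,[0,12,-16],0]]'
python3 - <<'E'
from h import *
p,d,m=grab('scene'); save('pics/s3.png',p)
p,d,m=grab('top'); print(at_d(m,d,483,287),at_d(m,d,486,259))
E
```

```text
time_s: 12.22
ee_pos: [0.5339, -0.1755, 0.205]
tool_rot: [0.429, 3.111, -0.001]
wrist_force: [-0.0, 0.1, -0.6]
finger_gap: -0.0
finger_force: 0.0
[ 0.49870016 -0.16426323  0.37705388] [ 0.52993029 -0.14177444  0.44426902]
```

View pics/s3.png

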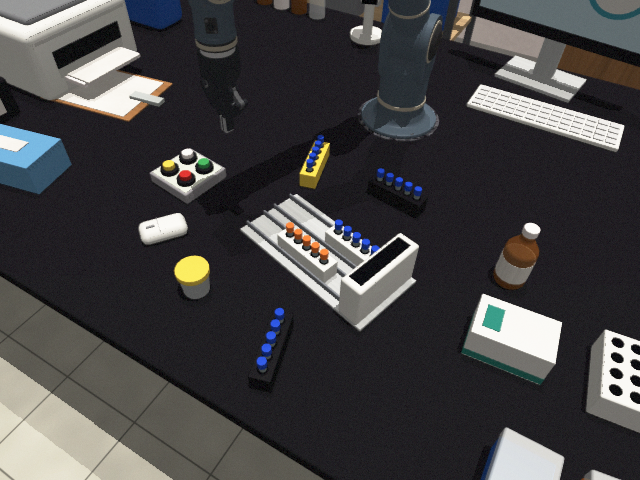

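The blue rack is home against the head, with its caps at (339–376, 227–250). The orange rack is still at (307,245), the green button is up at (204,163), nothing else has moved, and the arm is clear.

```bash
python3 -c "from station import workorder; print(workorder.hand_in())"
```

```text
the job is handed in; nothing more can be done
None
```

I pushed the blue-capped rack home against the reader head, pressed the green button fully and let it spring back up, then withdrew the arm and handed the job in at about 12 s; nothing else on the bench was moved.

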